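Load and start the bench shake tester

TASK

Stand the square pot with the lid upright on the ribbed deck inside the shake tester's fence and let go, then push the tester's gate shut until its sprung latch snaps in behind the strike. Then turn the dial so that its white pointer stands at the one long, thick mark on its scale, and only then press the round start button fully down and let it come up again. Leave the other pots and the stack of lids where they are.

Things in the scene. Friction and masses are not known exactly. Their poses are not given: they have to be found in the camera images.
- pot_lidded: The pot to test: white tapered square pot with a black flat lid, the only square pot with a lid; 76 mm tall, 46 mm square at the foot, 54 under the lid. The lid is 60 x 60 mm, its straight sides 62 to 76 mm above the foot: grip there, across opposite sides. About 0.14 kg. Origin: centre of its underside; x, y square to its sides, z up. Stands on the bench right of the tester.
- pot_open: Bystander: open white square pot without lid, 56 mm square, 66 mm tall. Origin: centre of its underside.
- pot_round: Bystander: round white pot with a round black lid, 62 mm across, 76 mm tall. Origin: centre of its underside. The three pots swap places.
- lid_stack: Bystander: stack of loose square black lids, 60 x 60 mm, 32 mm high. Origin: centre of its underside.
- tester: Shake tester, fixed to the bench: white base 240 mm (x, away from the robot) x 360 mm (y, to the left), 50 mm high. On its left half a square pen, open above, with clear walls near, far and right up to 125 mm above the bench (posts 127) and a hinged gate on the left side. On its right half the dial (far) and the start button (near). Origin: centre of its underside; z up.
- deck (a point): Centre of the upper surface of the pen's black ribbed deck, 58 mm above the bench, axes as the tester's. Clear space inside the pen: 75 mm each way in x and y.
- gate (a joint): Gate angle in rad: 0 is shut (the gate then lies along the tester's x axis in the pen's left side), grows as it swings out to the left; stops at 1.5. The gate stays where it is left (light friction).
- gate_hinge (a point): On the gate's upright hinge axis at the pen's near left corner, 91 mm above the bench, mid-height of the gate. The clear panel with aluminium edges reaches 155 mm from there to its free end, and from 58 to 124 mm above the bench. Axes turn with the gate: x along it to its free end, y square to it, outward, z up.
- gate_push (a point): Middle of the outer face of the gate's steel latch case (40 mm long, 26 mm high, 107 mm above the bench), 136 mm from the hinge axis and 9 mm out from the gate's middle plane: the place to push. Axes as gate_hinge; push along -y. Pushing takes about 3 to 10 N here while the latch rides over the strike.
- latch (a joint): Sprung bevelled brass bolt at the gate's free end: 0 is fully out, up to 0.008 m as it is pushed in. As the gate shuts, the bolt meets the steel strike on the post at the pen's far left corner at about 0.13 rad, is pushed in 5 mm, and snaps out behind it when the gate is below about 0.02 rad, which then holds the gate. Push the gate to its stop at 0 rad.
- dial (a joint): Dial angle in rad, grows clockwise seen from above, 0 to 4.2. At 0 the white pointer end of the bar points along the tester's -x (to the robot). Thin marks every 0.35 rad; the one long thick mark, the setting wanted, is at 1.75 rad (pointer to the tester's +y, 0.18 rad past it towards +x). No detents; stays where it is left.
- dial_grip (a point): On the dial's upright axis at the height to grip, 87 mm above the bench, 7 mm below the top of the black bar. The bar is 44 mm long, 14 mm thick and reaches 24 mm below and 7 mm above this point; grip it across its 14 mm thickness and turn it. Axes turn with the dial: x along the bar away from the white pointer end, z up.
- start_button (a joint): Start button, in m: 0 is up, 0.006 is fully down (5 N); springs back when let go.
- start_button_top (a point): Centre of the top of the round steel start button (28 mm across), 72 mm above the bench; it is pressed straight down.

How it is judged:
By the outcome, as a careful person would: the job done as asked, in the order asked, and still so for the second after the job is handed in, with the robot touching nothing.
It also fails if it takes over 72 s, if anything falls off the work surface, if the arm or the gripper's body presses on something with over 40 N, if the wrist force passes 120 N, or if a joint passes its speed limit or range.

ROBOT

A 6-joint arm with a two-finger parallel gripper is mounted at the origin on the work surface. World frame = base frame: x ahead of the robot, y to its left, z up, the work surface at z = 0. Lengths are in m, angles in rad, forces in N, time in s.
With the tool pointing down it reaches from about 0.225 to 0.725 m from the base axis. Payload 3.1 kg.
Tool frame: the origin (TCP) lies at the very end of the fingers, on their centre line; the grasp point (between the pads) lies 19 mm behind it (r.grasp_offset is the distance from the TCP to the grasp point, in m); z points along the fingers, y is the line along which they close (so a half turn about z gives the same grasp; the last joint's range is limited). The gripper opens to 85 mm and grips with 20 to 120 N. Pads are 22 mm wide; open, the fingers measure 114 mm over their backs; the gripper's body (76 mm by 85 mm) begins 54 mm behind the grasp point. The pads swing forward as they close: fully open they stand 13 mm farther back than shut.
Start: joints at [1.066, 0.048, 0.099, 1.622, 0, 1.443], TCP at [0.193, 0.488, 0.231] pointing down, gripper open.
Joint ranges: [-2.91, 2.91], [-0.99, 1.94], [-1.21, 1.42], [-2.12, 2.29], [-1.49, 1.47], [-3.14, 3.14]. Speed limits (rad/s): [2.79, 2.79, 3.14, 3.14, 3.14, 3.14].

INTERFACE

Orientations are given as a unit quaternion [x, y, z, w].
In Python, from station import r gives the robot as it stands.
- The arm moves only by the shell command python3 -m inch 'ROWS' [OPENING]. ROWS is JSON, a list that holds one entry, the list of rows, each a list of 6 numbers: the shift along the world's x, y, z in m, then the turn, a rotation vector about the world's x, y, z in rad. In form: [[[dx, dy, dz, ax, ay, az], ...]]. A call has 1 to 20 rows; each row shifts and turns the commanded pose from where the row before left it; what a row does not reach is not made up. A row lasts 1/8 s, in which the tool goes at most 62.5 mm and 10.7 degrees, less where a joint would pass 70% of its speed; a pose out of reach is approached as far as the arm can. A call with a gripper value outside its range is refused whole. OPENING is the closure, from 0 (fully open) to 1 (shut), set as the call begins (- or left out, the last holds). The fingers move at their own pace and stop on an object; the grip force is fixed at half the most. Time passes only in rows, so rows that do not move let the fingers close. It gives the time, the measured TCP pose, the force, the opening and the grip force at its end, in the units of the state.
- r.sense(): the state, without advancing time (a new reading comes with each control period).
- r.capture(name): name is "side" or "top"; returns a dict with "pixels" (420x560x3 uint8, blue, green, red), "depth" (420x560 float32, m along the optical axis (not along the pixel's ray), 0 where there is no reading), "vertical_fov" (degrees; the focal length in pixels is half the picture's height over the tangent of half this angle, whatever the lens; pixels are square), "cx", "cy" (the principal point, pixels), "eye" and "rotation" of the camera in the world. Camera axes: x right, y down, z forward; pixel columns grow to the right and rows downward; lengths in m; the calibration is good to about 2 mm. A picture is of the moment at which its call begins.
- r.finish_job(): hands the job in; it is judged then, once.
The state is a dict: "clock": time; "joint_positions": joint angles; "dq": joint speeds; "joint_efforts": joint torques, N m; "tool_pos": TCP position; "orientation": TCP orientation; "force": force on the tool from outside, world axes, zero at the start; "torque": the same for the moment, N m; "grip_width": finger opening in m; "grasp_force": force on a finger pad.
Only numpy, scipy, OpenCV 4.12 (cv2) and the standard library are available. Lean on these libraries where they do the work, as an engineer would, in place of code of your own. Each camera call takes 0.05 s, during which the arm holds its last target. There are 200 camera calls.

## Working session

There is one attempt and no reset: what is moved stays moved. The work goes in short steps, Python scripts to look and compute and a shell command to move; the robot and the scene stay as the last step left them, time stands still between calls to the robot, and variables do not carry over. Pictures are saved under pics/ and viewed, at most 10 in all, crops included, and the job is handed in when it is done.

```bash
mkdir -p pics; ls
cat > h.py <<'E'
import numpy as np, cv2
from station import r
def K(c):
    f=c["pixels"].shape[0]/2/np.tan(np.radians(c["vertical_fov"])/2); return f
def ray(c,u,v):
    f=K(c); d=np.array([(u-c["cx"])/f,(v-c["cy"])/f,1.0]); return np.array(c["eye"]),np.array(c["rotation"])@d
def onz(c,u,v,z):
    e,d=ray(c,u,v); return e+d*(z-e[2])/d[2]
def pts(c):
    f=K(c);h,w=c["depth"].shape;u,v=np.meshgrid(np.arange(w),np.arange(h));Z=c["depth"]
    P=np.stack([(u-c["cx"])/f*Z,(v-c["cy"])/f*Z,Z],-1)@np.array(c["rotation"]).T+np.array(c["eye"]); P[Z==0]=np.nan; return P
E
python3 - <<'E'
from h import *
for n in("top","side"):
    c=r.capture(n); cv2.imwrite(f"pics/{n}0.png",c["pixels"]); np.savez(f"{n}0.npz",**c); print(n,c["eye"],np.round(c["rotation"],3).tolist(),c["vertical_fov"],c["cx"],c["cy"])
print(r.sense())
E
```

```text
pics
top [ 0.23630006 -0.09818771  1.2767468 ] [-0.702, 0.706, -0.064, 0.065] 43.230916695742295 284.0522548529036 207.8951354891155
side [ 0.21801463 -0.86840335  0.80169252] [0.896, -0.145, 0.064, -0.414] 43.92612138915034 282.3319451066484 201.24436992211014
{'clock': 0.1, 'joint_positions': array([1.06621000e+00, 4.86599132e-02, 9.77027785e-02, 1.62195864e+00,
       8.57855402e-06, 1.44297478e+00]), 'dq': array([-5.28431322e-05, -8.98861512e-04,  4.98679094e-03, -2.81394178e-04,
       -1.00393864e-03, -2.38461844e-03]), 'joint_efforts': array([ 1.89720144e-03, -3.39850903e+01,  3.20935249e+01,  1.58005476e-02,
       -2.33260480e-04, -1.20611600e-05]), 'tool_pos': array([0.19290541, 0.48768114, 0.23021697]), 'orientation': array([ 1.87270051e-01,  9.82307897e-01, -1.00584959e-03, -3.33608632e-04]), 'force': array([ 0.01678764,  0.16237575, -0.3703057 ]), 'torque': array([-0.00780165,  0.00230816,  0.01848005]), 'grasp_force': 0.0, 'grip_width': 0.08502934694893598}
```

View pics/top0.png

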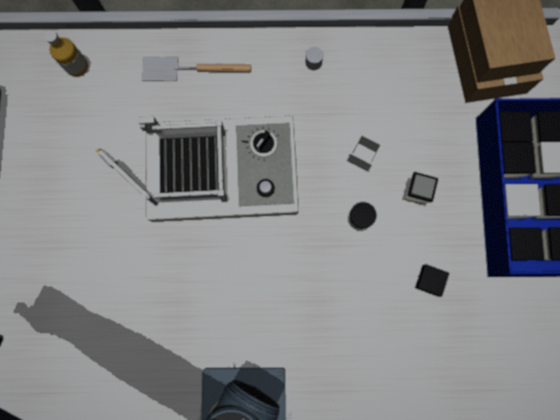

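View pics/side0.png

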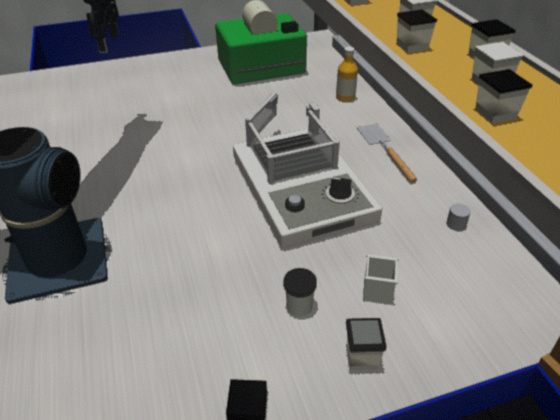

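The top view shows the tester at (220,168), with its gate open and its free end at (100,150). The dial is at (264,142) and the button at (265,187). The lidded square pot is at (423,186), the open pot at (364,153), the round pot at (362,215) and the lid stack at (432,280). The side view agrees, with the lidded pot at (365,340). The rotation is a quaternion, so I'll adapt the helper to that.

```bash
sed -i 's/np.array(c\["rotation"\])/Rm(c)/g' h.py
cat >> h.py <<'E'
from scipy.spatial.transform import Rotation
def Rm(c): return Rotation.from_quat(np.asarray(c["rotation"]).ravel()).as_matrix()
def load(n):
    d=np.load(n,allow_pickle=True); return {k:(d[k] if d[k].ndim else d[k].item()) for k in d.files}
E
python3 - <<'E'
from h import *
c=load("top0.npz"); print(c.keys()); print(Rm(c).round(3)); P=pts(c)
# bench check
print("bench",P[250,150].round(3),P[330,350].round(3), "base",P[375,210].round(3))
def blob(m):
    n,l,s,ce=cv2.connectedComponentsWithStats(m.astype(np.uint8))
    return [(l==i,s[i]) for i in range(1,n) if s[i,4]>40]
# lids: points with z 70..82 right of tester
Z=P[...,2]
def rect(m,z):
    v,u=np.nonzero(m); X=np.array([onz(c,a,b,z)[:2] for a,b in zip(u,v)]).astype(np.float32)
    R=cv2.minAreaRect(X); return np.round(X.mean(0),4),np.round(R[0],4),np.round(R[1],4),round(R[2],1)
U,V=np.meshgrid(np.arange(560),np.arange(420))
for nm,(u0,u1,v0,v1,za,zb,z) in dict(lid=(400,445,168,208,.066,.085,.076),open=(340,385,130,175,.056,.075,.066),rnd=(340,385,195,235,.066,.085,.076),stack=(410,455,260,300,.022,.04,.032)).items():
    m=(U>u0)&(U<u1)&(V>v0)&(V<v1)&(Z>za)&(Z<zb); print(nm,m.sum(),rect(m,z))
# tester top
m=(U>135)&(U<305)&(V>110)&(V<225)&(Z>.042)&(Z<.058); print("tester",m.sum(),rect(m,.05))
m=(U>255)&(U<275)&(V>178)&(V<197)&(Z>.066)&(Z<.08); print("btn",m.sum(),rect(m,.072))
m=(U>245)&(U<285)&(V>122)&(V<162)&(Z>.086)&(Z<.1); print("bar",m.sum(),rect(m,.094))
m=(U>90)&(U<160)&(V>140)&(V<205)&(Z>.11)&(Z<.135); print("gate",m.sum(),rect(m,.124))
big=np.hstack([cv2.resize(c["pixels"][105:225,90:310],None,fx=3.6,fy=3.6,interpolation=cv2.INTER_CUBIC)])
cv2.imwrite("pics/crop0.png",big)
E
```

```text
dict_keys(['pixels', 'depth', 'vertical_fov', 'cx', 'cy', 'eye', 'rotation'])
[[-0.006 -0.983  0.181]
 [-1.     0.007  0.001]
 [-0.002 -0.181 -0.983]]
bench [ 0.37   0.227 -0.001] [ 0.179 -0.251 -0.001] base [0.08  0.075 0.01 ]
lid 682 (array([ 0.5063, -0.4199], dtype=float32), array([ 0.5064, -0.4199]), array([0.0611, 0.0618]), 73.6)
open 236 (array([ 0.6009, -0.2931], dtype=float32), array([ 0.6011, -0.2929]), array([0.062, 0.062]), 61.7)
rnd 567 (array([ 0.4413, -0.2792], dtype=float32), array([ 0.4419, -0.2788]), array([0.0598, 0.0609]), 88.3)
stack 691 (array([ 0.2936, -0.444 ], dtype=float32), array([ 0.2938, -0.4438]), array([0.0619, 0.0607]), 69.5)
tester 10489 (array([0.5556, 0.0363], dtype=float32), array([0.564 , 0.0523]), array([0.2397, 0.358 ]), 2.6)
btn 109 (array([ 0.5102, -0.0547], dtype=float32), array([ 0.5101, -0.0547]), array([0.0267, 0.0374]), 35.3)
bar 120 (array([ 0.6191, -0.0497], dtype=float32), array([ 0.6186, -0.0495]), array([0.0151, 0.0456]), 56.1)
gate 420 (array([0.5311, 0.261 ], dtype=float32), array([0.5278, 0.2557]), array([0.1811, 0.0254]), 51.4)
```

View pics/crop0.png

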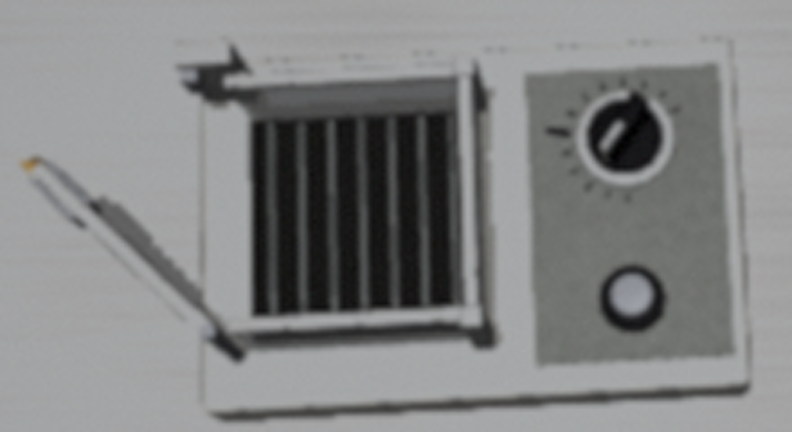

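The crop shows the gate about half open: hinge at (225,340), brass bolt end at (30,165). The dial's white pointer end is at the lower left, near (608,138), about 0.64 rad. The long mark is at (557,131) and the button at (632,296). The sizes match what was given (lid 61x62 mm, tester 240x358 mm), so I'll move above the pot.

```bash
python3 -m inch '[[[0.0165,-0.0478,0,0,0,0.0048],[0.0165,-0.0478,0,0,0,0.0048],[0.0165,-0.0478,0,0,0,0.0048],[0.0165,-0.0478,0,0,0,0.0048],[0.0165,-0.0478,0,0,0,0.0048],[0.0165,-0.0478,0,0,0,0.0048],[0.0165,-0.0478,0,0,0,0.0048],[0.0165,-0.0478,0,0,0,0.0048],[0.0165,-0.0478,0,0,0,0.0048],[0.0165,-0.0478,0,0,0,0.0048],[0.0165,-0.0478,0,0,0,0.0048],[0.0165,-0.0478,0,0,0,0.0048],[0.0165,-0.0478,0,0,0,0.0048],[0.0165,-0.0478,0,0,0,0.0048],[0.0165,-0.0478,0,0,0,0.0048],[0.0165,-0.0478,0,0,0,0.0048],[0.0165,-0.0478,0,0,0,0.0048],[0.0165,-0.0478,0,0,0,0.0048],[0.0165,-0.0478,0,0,0,0.0048],[0,0,0,0,0,0]]]' 0
python3 - <<'E'
from h import *
c=load("top0.npz"); P=pts(c); Z=P[...,2]; t=np.array([.564,.0523]); a=np.radians(2.6); Rt=np.array([[np.cos(a),-np.sin(a)],[np.sin(a),np.cos(a)]])
T=lambda p:((p[:2]-t)@Rt).round(4)
for n,(u,v) in dict(farL=(200,80),nearL=(228,338),nearR=(472,316),farR=(466,70),free=(30,165)).items():
    q=onz(c,90+u/3.6,105+v/3.6,.125); print(n,q.round(3),T(q))
for n,(u,v) in dict(dfl=(252,120),dnl=(255,312),dnr=(455,303),btn=(631,295)).items():
    q=onz(c,90+u/3.6,105+v/3.6,.058 if n!="btn" else .072); print(n,q.round(3),T(q))
m=(Z>.115)&(Z<.135); m[:, :130]=0; m[:,230:]=0; m[:110]=0;m[225:]=0
X=(P[m][:,:2]-t)@Rt; print("walls tester frame: right y hist",np.percentile(X,[0,2,50,98,100],axis=0).round(3).tolist())
E
```

```text
clock: 2.6
tool_pos: [0.5063, -0.4229, 0.2259]
orientation: [0.144, 0.99, 0.002, -0.003]
force: [1.0, 0.7, -0.3]
grip_width: 0.0858
grasp_force: 0.0
farL [0.637 0.216 0.125] [0.0804 0.1606]
nearL [0.471 0.192 0.125] [-0.087   0.1441]
nearR [0.483 0.042 0.125] [-0.0809 -0.0065]
farR [0.642 0.048 0.125] [ 0.0782 -0.0075]
free [0.582 0.321 0.125] [0.0302 0.2673]
dfl [0.632 0.199 0.058] [0.0748 0.1433]
dnl [0.501 0.192 0.058] [-0.0562  0.1426]
dnr [0.507 0.062 0.058] [-0.0569  0.0119]
btn [ 0.508 -0.054  0.072] [-0.0608 -0.1037]
walls tester frame: right y hist [[-0.087, -0.013], [-0.082, -0.011], [0.003, 0.064], [0.104, 0.19], [0.108, 0.196]]
```

```bash
python3 -m inch '[[[0,0.003,-0.03,0,0,0],[0,0,-0.04,0,0,0],[0,0,-0.04,0,0,0],[0,0,-0.03,0,0,0],[0,0,-0.02,0,0,0],[0,0,-0.015,0,0,0],[0,0,0,0,0,0]]]' 0
python3 - <<'E'
from h import *
for n in("side",):
    c=r.capture(n); cv2.imwrite("pics/grasp.png",cv2.resize(c["pixels"][240:400,240:460],None,fx=3,fy=3))
E
```

```text
clock: 3.48
tool_pos: [0.5058, -0.4156, 0.055]
orientation: [0.142, 0.99, 0.001, -0.001]
force: [-0.5, -0.7, -0.2]
grip_width: 0.0854
grasp_force: 0.0
```

View pics/grasp.png

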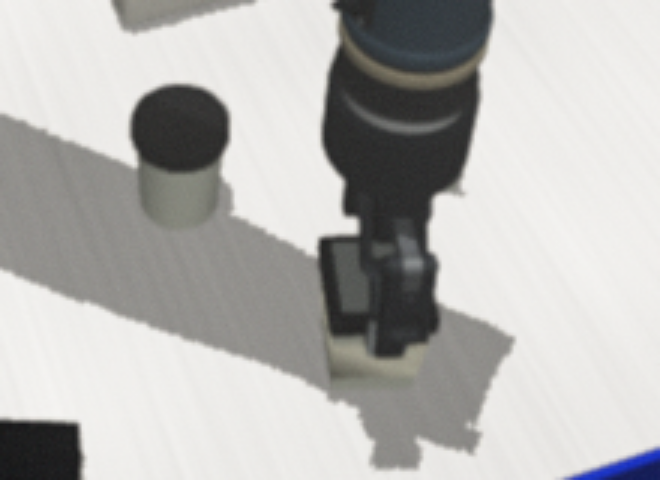

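The near finger tip is at about (390,350) in the crop and the lid's near face spans about 330 to 420, so the hand may sit slightly to +x. I'll check the lid position from the side view.

Run:
```python
from h import *
c=load("side0.npz"); P=pts(c); Z=P[...,2]
m=(Z>.071)&(Z<.081)&(abs(P[...,0]-.506)<.06)&(abs(P[...,1]+.42)<.06)
R=cv2.minAreaRect(P[m][:,:2].astype(np.float32)); print(m.sum(),P[m].mean(0).round(4),R)
v,u=np.nonzero(m); X=np.array([onz(c,a,b,.076)[:2] for a,b in zip(u,v)],np.float32); print(X.mean(0),cv2.minAreaRect(X))
s=r.sense(); print(s["tool_pos"],Rotation.from_quat(s["orientation"]).as_matrix().round(4).tolist())
# project the predicted finger tip (near finger, outer) to crop px
Rt=Rotation.from_quat(s["orientation"]).as_matrix()
for d in(-.0425,-.057,.0425):
    p=s["tool_pos"]+Rt[:,1]*d; q=Rm(c).T@(p-np.array(c["eye"])); f=K(c); print(d,p.round(3),((c["cx"]+f*q[0]/q[2]-240)*3).round(),((c["cy"]+f*q[1]/q[2]-240)*3).round())
```

```text
1113 [ 0.5058 -0.4223  0.0749] ((0.506526529788971, -0.4202874004840851), (0.06157369539141655, 0.059879232197999954), 73.74170684814453)
[ 0.50538737 -0.4230238 ] ((0.5051267743110657, -0.42263200879096985), (0.06157867982983589, 0.060295432806015015), 72.92254638671875)
[ 0.50649854 -0.4164507   0.05637772] [[-0.9596, 0.2814, -0.0004], [0.2814, 0.9596, 0.0005], [0.0005, 0.0003, -1.0]]
-0.0425 [ 0.495 -0.457  0.056] 382.0 357.0
-0.057 [ 0.49  -0.471  0.056] 386.0 381.0
0.0425 [ 0.518 -0.376  0.056] 359.0 229.0
```

Both views agree on the lid at (0.506, -0.421), and the finger is where it was predicted. I'll correct 4 mm in y, go down 8 mm and close.

```bash
python3 -m inch '[[[0,-0.004,-0.008,0,0,0],[0,0,0,0,0,0]]]' 0;  python3 -m inch '[[[0,0,0,0,0,0],[0,0,0,0,0,0],[0,0,0,0,0,0],[0,0,0,0,0,0],[0,0,0,0,0,0],[0,0,0,0,0,0]]]' 1
```

```text
clock: 3.78
tool_pos: [0.5067, -0.4215, 0.0484]
orientation: [0.143, 0.99, -0.0, 0.0]
force: [0.3, 0.2, -1.0]
grip_width: 0.0854
grasp_force: 0.0
clock: 4.53
tool_pos: [0.5072, -0.4214, 0.0491]
orientation: [0.142, 0.99, -0.0, 0.001]
force: [1.2, 1.0, 5.5]
grip_width: 0.059
grasp_force: 64.9
```

Gripped at 59 mm with 65 N. Next I lift and carry it over the pen, turning 19° to line up with the tester.

```bash
python3 -m inch '[[[0,0,0.02,0,0,0],[0,0,0.04,0,0,0],[0,0,0.04,0,0,0],[0,0,0.04,0,0,0],[0,0,0.03,0,0,0],[0,0,0.02,0,0,0],[0,0,0,0,0,0]]]' 1;  python3 -m inch '[[[0.0045,0.0227,0,0,0,0],[0.0045,0.0454,0,0,0,0.03],[0.0045,0.0454,0,0,0,0.03],[0.0045,0.0454,0,0,0,0.03],[0.0045,0.0454,0,0,0,0.03],[0.0045,0.0454,0,0,0,0.03],[0.0045,0.0454,0,0,0,0.03],[0.0045,0.0454,0,0,0,0.03],[0.0045,0.0454,0,0,0,0.03],[0.0045,0.0454,0,0,0,0.03],[0.0045,0.0454,0,0,0,0.03],[0.0045,0.0454,0,0,0,0.03],[0,0.0227,0,0,0,0],[0,0,0,0,0,0],[0,0,0,0,0,0]]]' 1
python3 - <<'E'
from h import *
c=r.capture("side"); cv2.imwrite("pics/over.png",cv2.resize(c["pixels"][20:240,200:420],None,fx=2.5,fy=2.5))
E
```

```text
clock: 5.4
tool_pos: [0.5072, -0.4217, 0.241]
orientation: [0.142, 0.99, -0.001, 0.002]
force: [0.6, 0.0, -1.6]
grip_width: 0.0589
grasp_force: 64.7
clock: 7.28
tool_pos: [0.5601, 0.1232, 0.2372]
orientation: [-0.022, 1.0, -0.0, -0.001]
force: [0.0, -0.2, -0.7]
grip_width: 0.0587
grasp_force: 64.8
```

View pics/over.png

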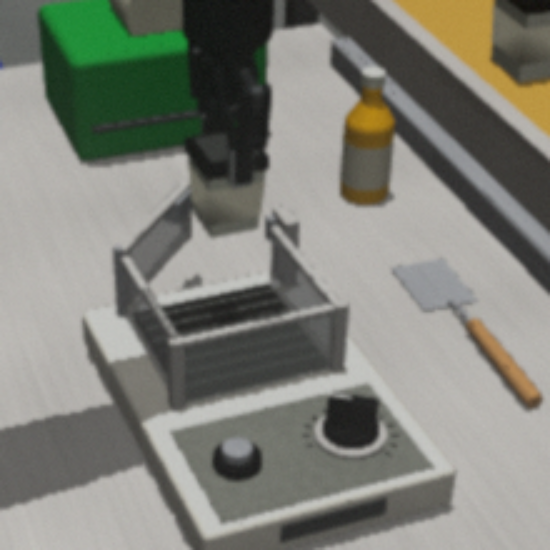

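The pot hangs upright at (230,190) in the crop, over the pen. Now I lower it.

```bash
python3 -m inch '[[[0.001,0.001,-0.02,0,0,0],[0,0,-0.03,0,0,0],[0,0,-0.03,0,0,0],[0,0,-0.02,0,0,0],[0,0,-0.015,0,0,0],[0,0,-0.008,0,0,0],[0,0,0,0,0,0]]]' 1;  python3 -m inch '[[[0,0,-0.002,0,0,0],[0,0,-0.002,0,0,0],[0,0,0,0,0,0]]]' 1; python3 -m inch '[[[0,0,-0.002,0,0,0],[0,0,0,0,0,0],[0,0,0,0,0,0]]]' 1
```

```text
clock: 8.2
tool_pos: [0.5615, 0.1244, 0.115]
orientation: [-0.022, 1.0, -0.0, -0.0]
force: [-0.1, -0.2, -0.8]
grip_width: 0.0588
grasp_force: 64.8
clock: 8.57
tool_pos: [0.5618, 0.1249, 0.1116]
orientation: [-0.022, 1.0, 0.0, 0.0]
force: [-1.4, -0.2, -1.6]
grip_width: 0.0589
grasp_force: 64.8
clock: 8.95
tool_pos: [0.5616, 0.1248, 0.1093]
orientation: [-0.022, 1.0, -0.0, -0.0]
force: [0.5, 0.4, -0.3]
grip_width: 0.0587
grasp_force: 64.8
```

```bash
python3 -m inch '[[[0,0,-0.001,0,0,0],[0,0,0,0,0,0]]]' 1;  python3 -m inch '[[[0,0,-0.001,0,0,0],[0,0,0,0,0,0]]]' 1; python3 -m inch '[[[0,0,-0.001,0,0,0],[0,0,0,0,0,0]]]' 1
```

```text
clock: 9.2
tool_pos: [0.5616, 0.1248, 0.1082]
orientation: [-0.022, 1.0, -0.0, -0.0]
force: [0.0, -0.7, -0.5]
grip_width: 0.0589
grasp_force: 64.8
clock: 9.45
tool_pos: [0.5617, 0.1247, 0.1072]
orientation: [-0.022, 1.0, 0.0, -0.0]
force: [-0.1, -0.8, -1.1]
grip_width: 0.0591
grasp_force: 64.8
clock: 9.7
tool_pos: [0.5618, 0.1248, 0.1071]
orientation: [-0.022, 1.0, -0.0, 0.0]
force: [-1.1, -1.0, 3.4]
grip_width: 0.059
grasp_force: 65.2
```

The force has risen to 3.4 N at the expected height, so the pot is on the deck. I release and rise.

```bash
python3 -m inch '[[[0,0,0,0,0,0],[0,0,0,0,0,0],[0,0,0,0,0,0],[0,0,0,0,0,0],[0,0,0,0,0,0]]]' 0.1;  python3 -m inch '[[[0,0,0.015,0,0,0],[0,0,0.03,0,0,0],[0,0,0.04,0,0,0],[0,0,0.04,0,0,0],[0,0,0,0,0,0]]]'
```

```text
clock: 10.32
tool_pos: [0.5617, 0.1248, 0.1062]
orientation: [-0.022, 1.0, -0.0, -0.0]
force: [0.4, 0.8, -0.2]
grip_width: 0.077
grasp_force: 0.0
clock: 10.95
tool_pos: [0.5642, 0.125, 0.2376]
orientation: [-0.022, 1.0, 0.0, 0.005]
force: [0.4, -0.1, 0.4]
grip_width: 0.0766
grasp_force: 0.0
```

Next is the gate. A script works out the waypoints for the closed fingertips.

Run:
```python
from h import *
H=np.array([.477,.2005]); a=np.radians(2.6)
p0=None
for g,off in [(.81,.055),(.81,.02),(.7,.018),(.6,.018),(.5,.018),(.4,.018),(.3,.017),(.2,.016),(.15,.016),(.1,.015),(.05,.015),(0,.0145),(-.03,.0145)]:
    e=np.array([np.cos(a+g),np.sin(a+g)]); n=np.array([-e[1],e[0]]); p=H+.130*e+(.009+off)*n
    print(g,p.round(4), None if p0 is None else (p-p0).round(4)); p0=p
c=r.capture("top"); cv2.imwrite("pics/pen.png",cv2.resize(c["pixels"][80:240,60:320],None,fx=3,fy=3,interpolation=cv2.INTER_CUBIC))
```

```text
0.81 [0.514  0.3406] None
0.81 [0.5404 0.3176] [ 0.0264 -0.023 ]
0.7 [0.5542 0.3085] [ 0.0138 -0.0091]
0.6 [0.5646 0.3003] [ 0.0104 -0.0082]
0.5 [0.5741 0.291 ] [ 0.0095 -0.0092]
0.4 [0.5827 0.2809] [ 0.0086 -0.0101]
0.3 [0.5905 0.269 ] [ 0.0078 -0.0119]
0.2 [0.597  0.2563] [ 0.0065 -0.0126]
0.15 [0.5997 0.2503] [ 0.0026 -0.0061]
0.1 [0.6022 0.2431] [ 0.0025 -0.0072]
0.05 [0.6041 0.2368] [ 0.002  -0.0063]
0 [0.6058 0.2299] [ 0.0017 -0.0069]
-0.03 [0.6066 0.226 ] [ 0.0008 -0.0039]
```

```bash
python3 -m inch '[[[-0.002,0.045,0,0,0,0],[-0.005,0.045,0,0,0,0],[-0.005,0.045,0,0,0,0],[-0.01,0.045,0,0,0,0],[-0.012,0.035,0,0,0,0],[-0.015,0.005,0,0,0,0],[0,0,0,0,0,0],[0,0,0,0,0,0]]]' 1
```

```text
clock: 12.0
tool_pos: [0.513, 0.3436, 0.2312]
orientation: [-0.022, 1.0, -0.0, 0.0]
force: [0.2, -1.3, 0.4]
grip_width: 0.0
grasp_force: 0.0
```

```bash
python3 -m inch '[[[0,0,-0.03,0,0,0],[0,0,-0.04,0,0,0],[0,0,-0.035,0,0,0],[0,0,-0.025,0,0,0],[0,0,0,0,0,0]]]'; python3 -m inch '[[[0.0135,-0.0125,0,0,0,0],[0.0135,-0.0125,0,0,0,0],[0.014,-0.009,0,0,0,0],[0.0105,-0.008,0,0,0,0],[0.0095,-0.009,0,0,0,0],[0.0085,-0.010,0,0,0,0],[0.008,-0.012,0,0,0,0],[0.0065,-0.0125,0,0,0,0],[0,0,0,0,0,0]]]'
python3 - <<'E'
from h import *
c=r.capture("top"); cv2.imwrite("pics/g1.png",cv2.resize(c["pixels"][80:240,60:320],None,fx=3,fy=3,interpolation=cv2.INTER_CUBIC))
E
```

```text
clock: 12.62
tool_pos: [0.5114, 0.3424, 0.0983]
orientation: [-0.021, 1.0, -0.001, -0.003]
force: [-0.5, -0.4, 0.3]
grip_width: 0.0001
grasp_force: 0.0
clock: 13.75
tool_pos: [0.5974, 0.258, 0.1013]
orientation: [-0.021, 1.0, -0.0, 0.0]
force: [0.2, -0.1, -0.1]
grip_width: 0.0001
grasp_force: 0.0
```

View pics/g1.png

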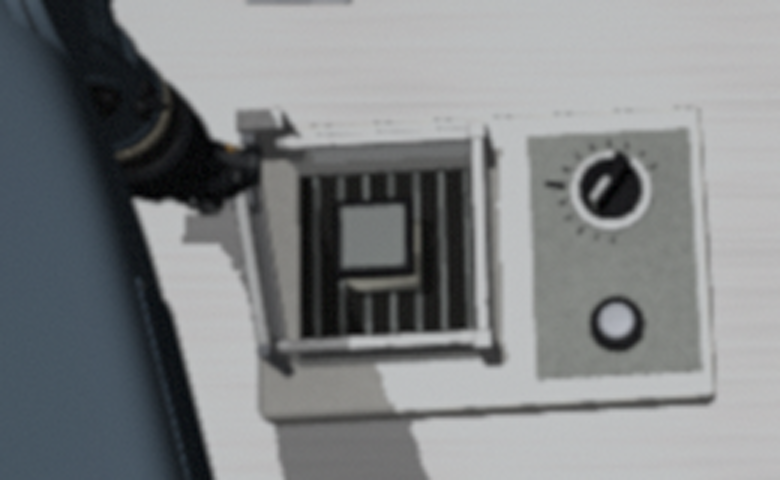

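The pot stands on the deck at (375,240) in the crop. The gate has swung in to about 0.2 rad, with the finger on its latch case at (235,175). I push on.

```bash
python3 -m inch '[[[0.0025,-0.006,0,0,0,0],[0.0025,-0.007,0,0,0,0],[0,0,0,0,0,0]]]'; python3 -m inch '[[[0.001,-0.003,0,0,0,0],[0.001,-0.003,0,0,0,0],[0.001,-0.003,0,0,0,0],[0,0,0,0,0,0]]]';  python3 -m inch '[[[0.001,-0.003,0,0,0,0],[0,0,0,0,0,0]]]'
```

```text
clock: 14.18
tool_pos: [0.6009, 0.2468, 0.1014]
orientation: [-0.022, 1.0, 0.001, -0.001]
force: [-3.3, 2.9, 0.3]
grip_width: -0.0001
grasp_force: 1.5
clock: 14.68
tool_pos: [0.6055, 0.2361, 0.1013]
orientation: [-0.022, 1.0, -0.001, 0.001]
force: [-0.3, 0.4, -1.2]
grip_width: 0.0
grasp_force: 0.1
clock: 14.92
tool_pos: [0.6059, 0.2346, 0.1013]
orientation: [-0.022, 1.0, 0.001, 0.0]
force: [-1.4, 3.3, -0.6]
grip_width: -0.0
grasp_force: 1.7
```

```bash
python3 -m inch '[[[0,-0.002,0,0,0,0],[0,0,0,0,0,0]]]'; python3 -m inch '[[[0,-0.002,0,0,0,0],[0,0,0,0,0,0]]]';  python3 -m inch '[[[0,-0.002,0,0,0,0],[0,0,0,0,0,0]]]'
```

```text
clock: 15.18
tool_pos: [0.6059, 0.2346, 0.1014]
orientation: [-0.023, 1.0, 0.002, 0.0]
force: [-0.1, 6.2, 0.4]
grip_width: 0.0
grasp_force: 3.6
clock: 15.42
tool_pos: [0.6059, 0.2345, 0.1015]
orientation: [-0.023, 1.0, 0.004, 0.001]
force: [-0.5, 10.5, -2.0]
grip_width: -0.0003
grasp_force: 5.4
clock: 15.68
tool_pos: [0.6059, 0.2344, 0.1015]
orientation: [-0.024, 1.0, 0.006, 0.001]
force: [-0.7, 14.1, -3.1]
grip_width: -0.0003
grasp_force: 7.3
```

The force fell away after the ride-over, and the gate now stands on a rigid stop at 14 N. I back off and check.

```bash
python3 -m inch '[[[0,0.012,0,0,0,0],[0,0.03,0,0,0,0],[0,0.02,0.02,0,0,0],[0,0,0.04,0,0,0],[0,0,0.04,0,0,0],[0,0,0.03,0,0,0],[0,0,0,0,0,0]]]'; python3 -m inch '[[[0,-0.045,0,0,0,0],[0,-0.045,0,0,0,0],[0,-0.045,0,0,0,0],[0,-0.045,0,0,0,0],[0,-0.045,0,0,0,0],[0,-0.045,0,0,0,0],[0,-0.045,0,0,0,0],[0,-0.03,0,0,0,0],[0,0,0,0,0,0]]]' 0.5
python3 - <<'E'
from h import *
c=r.capture("top"); np.savez("top1.npz",**c); d=r.capture("side")
a=cv2.resize(c["pixels"][90:220,120:250],(400,400),interpolation=cv2.INTER_CUBIC); b=cv2.resize(d["pixels"][80:210,225:355],(400,400),interpolation=cv2.INTER_CUBIC)
cv2.imwrite("pics/shut.png",np.hstack([a,b]))
E
```

```text
clock: 16.55
tool_pos: [0.6078, 0.2898, 0.2355]
orientation: [-0.022, 1.0, 0.0, 0.004]
force: [0.0, -0.3, 0.5]
grip_width: 0.0
grasp_force: 0.0
clock: 17.68
tool_pos: [0.6048, -0.0576, 0.2292]
orientation: [-0.02, 1.0, -0.001, -0.002]
force: [1.2, 0.2, -0.4]
grip_width: 0.0428
grasp_force: 0.0
```

View pics/shut.png

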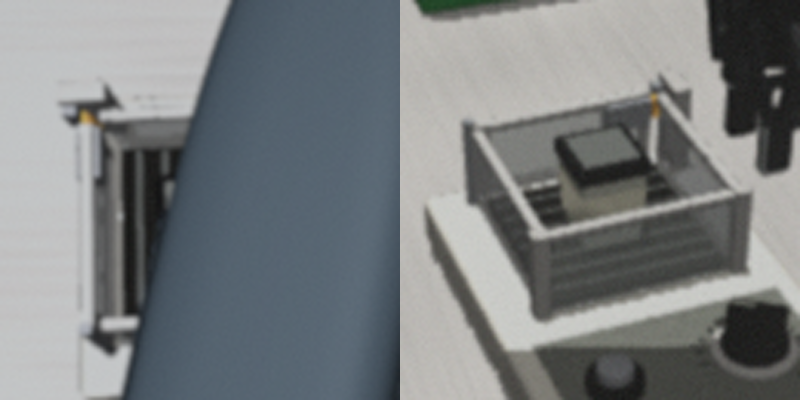

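Left half (top view): the gate lies shut along the pen's left side, with the brass bolt at the far-left post at (88,118). Right half (side view): the pot stands upright in the shut pen, bolt at (655,105). Now the dial: turn -36° to align with the bar.

```bash
python3 -m inch '[[[0.006,0.004,0,0,0,-0.12],[0.006,0.004,0,0,0,-0.13],[0,0,0,0,0,-0.13],[0,0,0,0,0,-0.13],[0,0,0,0,0,-0.12],[0,0,-0.03,0,0,0],[0,0,-0.03,0,0,0],[0,0,0,0,0,0],[0,0,0,0,0,0]]]' 0.5
python3 - <<'E'
from h import *
p=[r.sense()["tool_pos"] for _ in range(5)]; s=r.sense(); R=Rotation.from_quat(s["orientation"]).as_matrix(); print(np.mean(p,0).round(4),np.degrees(np.arctan2(R[1,1],R[0,1])),s["joint_positions"].round(2))
E
```

```text
clock: 18.9
tool_pos: [0.6179, -0.046, 0.1721]
orientation: [0.288, 0.958, -0.0, 0.0]
force: [-0.1, 0.3, 1.4]
grip_width: 0.0429
grasp_force: 0.0
[ 0.6179 -0.046   0.1721] 56.51576223291657 [-0.18  0.29  0.26  1.54 -0.    0.4 ]
```

```bash
python3 -m inch '[[[0.0005,-0.0035,-0.03,0,0,0],[0,0,-0.03,0,0,0],[0,0,-0.02,0,0,0],[0,0,-0.015,0,0,0],[0,0,-0.007,0,0,0],[0,0,0,0,0,0]]]' 0.5; python3 -m inch '[[[0,0,0,0,0,0],[0,0,0,0,0,0],[0,0,0,0,0,0],[0,0,0,0,0,0],[0,0,0,0,0,0]]]' 1
```

```text
clock: 19.65
tool_pos: [0.6185, -0.0502, 0.0697]
orientation: [0.289, 0.957, -0.0, 0.0]
force: [0.0, 0.4, 0.3]
grip_width: 0.0424
grasp_force: 0.0
clock: 20.27
tool_pos: [0.6205, -0.0482, 0.071]
orientation: [0.288, 0.958, 0.003, 0.002]
force: [3.6, 4.8, 0.3]
grip_width: 0.0129
grasp_force: 59.8
```

Gripped (13 mm), with about a 3 mm side offset that I take out. Then I turn clockwise about 64° (to a tool yaw of -7.7°).

```bash
python3 -m inch '[[[0.0015,0.0025,0,0,0,0],[0,0,0,0,0,0]]]' 1; python3 -m inch '[[[0,0,0,0,0,-0.08],[0,0,0,0,0,-0.12],[0,0,0,0,0,-0.12],[0,0,0,0,0,-0.12],[0,0,0,0,0,-0.12],[0,0,0,0,0,-0.12],[0,0,0,0,0,-0.12],[0,0,0,0,0,-0.12],[0,0,0,0,0,-0.12],[0,0,0,0,0,-0.08],[0,0,0,0,0,0],[0,0,0,0,0,0]]]' 1
python3 - <<'E'
from h import *
s=r.sense(); R=Rotation.from_quat(s["orientation"]).as_matrix(); print(np.degrees(np.arctan2(R[1,1],R[0,1])),s["torque"])
E
```

```text
clock: 20.52
tool_pos: [0.6205, -0.0481, 0.0709]
orientation: [0.289, 0.957, -0.0, 0.001]
force: [-0.2, 1.4, 5.6]
grip_width: 0.0128
grasp_force: 60.4
clock: 22.02
tool_pos: [0.6199, -0.0483, 0.0709]
orientation: [0.753, 0.658, 0.0, 0.001]
force: [-1.6, -0.1, 6.0]
grip_width: 0.0126
grasp_force: 60.6
-7.759258267632067 [-0.04893203  0.39964787 -0.05010551]
```

```bash
python3 -m inch '[[[0,0,0,0,0,0],[0,0,0,0,0,0],[0,0,0,0,0,0],[0,0,0,0,0,0]]]' 0.5; python3 -m inch '[[[0,0,0.01,0,0,0],[0,0,0.03,0,0,0],[0,0,0.04,0,0,0],[0,0,0.03,0,0,0],[-0.02,-0.04,0,0,0,0],[-0.02,-0.05,0,0,0,0],[-0.02,-0.05,0,0,0,0],[-0.02,-0.05,0,0,0,0],[-0.02,-0.02,0,0,0,0],[0,0,0,0,0,0]]]' 1
python3 - <<'E'
from h import *
c=r.capture("top"); np.savez("top2.npz",**c); P=pts(c); Z=P[...,2]
U,V=np.meshgrid(np.arange(560),np.arange(420))
m=(U>245)&(U<285)&(V>122)&(V<162)&(Z>.086)&(Z<.1); v,u=np.nonzero(m)
X=np.array([onz(c,a,b,.094)[:2] for a,b in zip(u,v)],np.float32); print(m.sum(),cv2.minAreaRect(X))
# white pointer pixels on the bar; long mark pixels on the panel
g=c["pixels"].min(2).astype(int); w=m&(g>120); q=np.array([onz(c,a,b,.094)[:2] for b,a in zip(*np.nonzero(w))]); print("white",len(q),q.mean(0) if len(q) else "")
cv2.imwrite("pics/dial.png",np.hstack([cv2.resize(c["pixels"][110:175,230:295],(400,400),interpolation=cv2.INTER_CUBIC),cv2.resize(c["pixels"][100:220,120:240],(400,400),interpolation=cv2.INTER_CUBIC)]))
E
```

```text
clock: 22.52
tool_pos: [0.6195, -0.0477, 0.0689]
orientation: [0.753, 0.658, -0.0, -0.0]
force: [0.4, -0.1, -0.2]
grip_width: 0.0426
grasp_force: 0.0
clock: 23.78
tool_pos: [0.5187, -0.2596, 0.1803]
orientation: [0.754, 0.657, 0.0, 0.001]
force: [0.6, -0.1, -0.1]
grip_width: 0.0001
grasp_force: 0.0
119 ((0.6190531253814697, -0.04860447347164154), (0.045136041939258575, 0.015300174243748188), 82.18052673339844)
white 21 [ 0.62172392 -0.03679187]
```

View pics/dial.png

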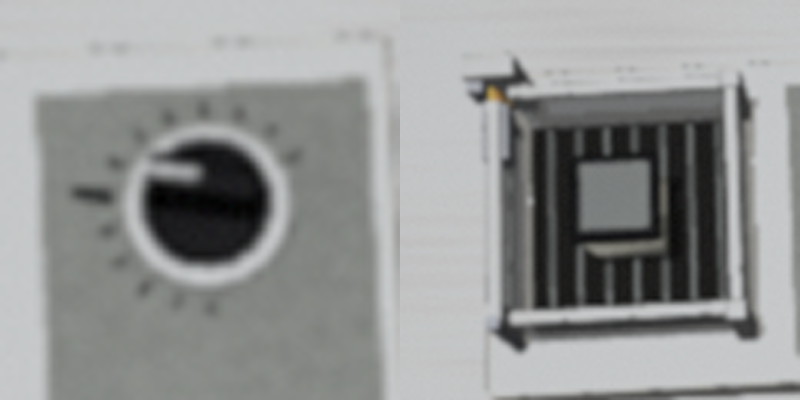

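The bar stands at 82.2° against a target of 82.3°, and the pointer is in line with the long mark at (92,194). The gate is still shut. Now I go over the button with closed fingers.

```bash
python3 -m inch '[[[-0.002,0.045,0,0,0,0],[-0.002,0.045,0,0,0,0],[-0.002,0.045,0,0,0,0],[-0.002,0.045,0,0,0,0],[-0.0015,0.025,0,0,0,0],[0,0,-0.03,0,0,0],[0,0,-0.03,0,0,0],[0,0,-0.02,0,0,0],[0,0,-0.01,0,0,0],[0,0,0,0,0,0],[0,0,0,0,0,0]]]' 1
```

```text
clock: 25.2
tool_pos: [0.5111, -0.0527, 0.0906]
orientation: [0.753, 0.658, 0.001, 0.001]
force: [0.4, -0.9, -0.3]
grip_width: 0.0001
grasp_force: 0.0
```

```bash
python3 -m inch '[[[-0.002,-0.002,-0.008,0,0,0],[0,0,-0.006,0,0,0],[0,0,-0.004,0,0,0],[0,0,0,0,0,0]]]' 1;  python3 -m inch '[[[0,0,-0.003,0,0,0],[0,0,-0.003,0,0,0],[0,0,0,0,0,0]]]' 1; python3 -m inch '[[[0,0,-0.002,0,0,0],[0,0,0,0,0,0],[0,0,0,0,0,0]]]' 1
```

```text
clock: 25.7
tool_pos: [0.5078, -0.0548, 0.0711]
orientation: [0.753, 0.658, -0.0, -0.0]
force: [-0.9, -1.2, 2.1]
grip_width: -0.0002
grasp_force: 0.9
clock: 26.08
tool_pos: [0.5082, -0.0548, 0.066]
orientation: [0.753, 0.658, -0.0, 0.0]
force: [-3.4, 0.3, 6.3]
grip_width: -0.0001
grasp_force: 3.1
clock: 26.45
tool_pos: [0.5083, -0.0549, 0.0659]
orientation: [0.753, 0.658, 0.0, 0.001]
force: [-5.8, -0.1, 13.3]
grip_width: -0.0001
grasp_force: 6.6
```

The button bottomed out at 0.066 with 13 N. I let it up, move clear and do a last check.

```bash
python3 -m inch '[[[0,0,0.006,0,0,0],[0,0,0.01,0,0,0],[0,0,0.03,0,0,0],[0,0,0.04,0,0,0],[0,0,0.04,0,0,0],[-0.01,-0.04,0,0,0,0],[-0.01,-0.05,0,0,0,0],[-0.01,-0.05,0,0,0,0],[-0.01,-0.05,0,0,0,0],[0,0,0,0,0,0],[0,0,0,0,0,0],[0,0,0,0,0,0]]]' 1
python3 - <<'E'
from h import *
c=r.capture("top"); P=pts(c); Z=P[...,2]; U,V=np.meshgrid(np.arange(560),np.arange(420))
def rect(u0,u1,v0,v1,za,zb,z):
    m=(U>u0)&(U<u1)&(V>v0)&(V<v1)&(Z>za)&(Z<zb); v,u=np.nonzero(m); return m.sum(),cv2.minAreaRect(np.array([onz(c,a,b,z)[:2] for a,b in zip(u,v)],np.float32)), np.median(Z[m])
print("bar",rect(245,285,122,162,.086,.1,.094)); print("btn",rect(255,275,178,197,.06,.08,.072)); print("pot",rect(165,215,135,190,.128,.14,.134))
c0=load("top0.npz"); d=cv2.absdiff(c["pixels"],c0["pixels"]).max(2)
for n,(u,v) in dict(open=(364,153),rnd=(362,215),stack=(432,280)).items(): print(n,(d[v-20:v+20,u-20:u+20]>40).sum())
# gate line: top edge points in tester frame
t=np.array([.564,.0523]); a=np.radians(2.6); R=np.array([[np.cos(a),-np.sin(a)],[np.sin(a),np.cos(a)]]); m=(Z>.115)&(Z<.13)&(U>135)&(U<165)&(V>115)&(V<215)
X=(P[m][:,:2]-t)@R; k=(X[:,0]>-.06)&(X[:,0]<.04)&(X[:,1]>.13); print("gate slope",k.sum(),np.polyfit(X[k,0],X[k,1],1))
E
```

```text
clock: 27.95
tool_pos: [0.4685, -0.2436, 0.1892]
orientation: [0.753, 0.659, 0.0, -0.0]
force: [-0.1, -0.0, -0.0]
grip_width: -0.0002
grasp_force: 0.0
bar (np.int64(120), ((0.6188240051269531, -0.04853184521198273), (0.045019954442977905, 0.015894295647740364), 83.66680145263672), np.float64(0.09321140165787134))
btn (np.int64(221), ((0.5079154968261719, -0.0545300617814064), (0.03968223184347153, 0.038158856332302094), 89.61418914794922), np.float64(0.0656731898302314))
pot (np.int64(684), ((0.5603459477424622, 0.1227722316980362), (0.06124409660696983, 0.058149553835392), 1.8288064002990723), np.float64(0.13340266667457445))
open 1384
rnd 1308
stack 0
gate slope 210 [0.00467291 0.15570527]
```

The gate slope is 0.005 rad, the lid top is at the expected height, and the dial is on its mark. The changed pixels at the open and round pots fit the arm and its shadow over them; nothing went near either one.

```bash
python3 -c "
from station import r
print(r.finish_job())"
```

```text
the job is handed in; nothing more can be done
None
```

I handed the job in after about 28 s of robot time: the lidded pot stands upright on the deck, the gate is shut to its stop, the dial is within about 1.5° of the long mark, and the start button was then pressed fully down and released; the arm went nowhere near the other pots or the lid stack, though in the final picture it blocked the open and round pots.

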